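Try the piston jig's toggle clamp, then lift the piston out and hold it

TASK

Try the clamping jig: swing the toggle clamp's arm over centre until its rubber pad presses on the piston's crown, then swing it fully back to its open stop. Then lift the piston straight up out of its ring, keeping it upright, and finish while still holding it steady and level in the gripper above the jig, its underside about 10 cm above the jig's board. Leave the clamp open, and leave the oil filter and the bearing on the riser where they are.

Things in the scene. Friction and masses are not known exactly. Their poses are not given: they have to be found in the camera images.
- jig: Jig fixed on the riser: wooden board 15 mm thick (x -45 to +120, y -45 to +45 mm, beyond x = 45 only -30 to +30), low aluminium ring (inside 61, outside 73 mm across, top 23 mm above the riser), steel toggle clamp. Origin on the riser's top under the ring's axis; z up; x from the ring to the clamp, roughly to the robot's left. Clamp bracket at x = 80 mm, 46 by 44 mm, top 95 mm above the riser.
- piston: Light-metal engine piston, a cylinder 54 mm in diameter and 50 mm high, about 0.22 kg, standing upright on the jig's board inside the ring with 3 mm play all round (underside 15 mm, crown 65 mm above the riser). Origin in the centre of its underside, z up. Can be gripped across its diameter above the ring.
- clamp (a joint): Angle of the one-piece toggle clamp (rad), arm and handle at a right angle, pivot along the jig's y. About 0: closed, arm level, pad on the crown, handle upright. 1.9: open stop, arm up, leaning 0.33 rad back from the piston, handle pointing away (+x), slightly down. It turns freely; its weight (0.6 kg, up to 0.2 N m) drops it to either end from dead centre at 0.75 rad. Starts open.
- clamp_pivot (a point): The clamp's pivot axis, 85 mm above the riser's top, at jig x = 80 mm, y = 0.
- clamp_arm_tip (a point): Point on the midline of the clamp's steel arm, 80 mm from the pivot, where the pad's spindle passes. The arm is a bar 14 mm thick in the swing plane and 16 mm wide along the pivot, ending 8 mm beyond this point.
- handle_end (a point): Free end of the clamp's black round handle, 95 mm from the pivot, at a right angle to the arm; the handle is 18 mm in diameter from 30 to 95 mm from the pivot, and a flat steel bar 8 x 12 mm below that.
- pad: Black rubber pad under the clamp's arm, 20 mm in diameter, 10 mm thick, turning with the arm. Origin at its root on the spindle, 10 mm from clamp_arm_tip; its own -z points out of its pressing face, which lies 10.5 mm from the origin. When closed it sits on the middle of the crown.
- riser: Fixed plywood shelf on four thin legs over some bottles: 146 mm along x, 430 mm along y, top 130 mm above the table. Origin under its middle, at table height. The jig and the bystanders stand on it. The charger beside it is 200 mm high.
- oil_filter: Bystander: oil filter cartridge, 68 mm in diameter, 67 mm high, standing at the left end of the riser. Origin in the centre of its underside.
- small_bearing: Bystander: ball bearing, 36 mm in diameter, 11 mm thick, lying at the left end of the riser. Origin in the centre of its underside.

How it is judged (in metres and radians):
On the way, in this order (a step that is already met when the one before it is completed fails the run):
1. the clamp is swung over onto the piston standing in its ring, its pad pressing on the crown (value of joint clamp below 0.1 rad and contact force between pad and piston above 0.4 N and z of piston in the frame of jig below 0.02 m), for 0.2 s.
2. the clamp is swung back to its open stop, the piston still in its ring (value of joint clamp above 1.75 rad and z of piston in the frame of jig below 0.02 m), for 0.2 s.
At the end, for the whole second after the job is handed in: The piston is held in the fingers, touching nothing of the jig, its underside 65 to 145 mm above the jig's board and within 60 mm sideways of the ring's axis, its axis within 0.12 rad of vertical, at rest (under 20 mm/s and 0.15 rad/s); the clamp is open (over 1.7 rad) (z of piston in the frame of jig between 0.08 and 0.16 m and horizontal distance between piston and jig below 0.06 m and angle between piston's own z axis and vertical below 0.12 rad and linear speed of piston below 0.02 m/s and angular speed of piston below 0.15 rad/s and contact force between the fingers and piston above 2 N and contact force between jig and piston below 0.1 N and value of joint clamp above 1.7 rad); the arm keeps its last pose, push and grip.
It fails at once if the piston is tipped by more than 0.3 rad (angle between piston's own z axis and vertical above 0.3 rad).
It fails at once if the oil filter is shifted by more than 30 mm (distance of oil_filter from where it was at the start of the episode above 0.03 m).
It fails at once if the bearing is shifted by more than 30 mm (distance of small_bearing from where it was at the start of the episode above 0.03 m).
It also fails if it takes over 54 s, if anything falls off the work surface, if the arm or the gripper's body presses on something with over 40 N, if the wrist force passes 120 N, or if a joint passes its speed limit or range.

ROBOT

A 6-joint arm with a two-finger parallel gripper is mounted at the origin on a cart in front of the work surface, level with it; the furniture and walls round the work are solid. World frame = base frame: x ahead of the robot, y to its left, z up, the work surface at z = 0. Lengths are in mm, angles in rad, forces in N, time in s.
With the tool pointing down it reaches from about 350 to 975 mm from the base axis. Payload 4.9 kg.
Tool frame: the origin (TCP) lies at the centre of the arm's flange, where the gripper is bolted on; the fingertips stand 173 mm ahead of it and the grasp point (between the pads) lies 155 mm ahead of it (env.grasp_offset is the distance from the TCP to the grasp point, in mm); z points along the fingers, y is the line along which they close (so a half turn about z gives the same grasp; the last joint's range is limited). The gripper opens to 85 mm and grips with 20 to 120 N. Pads are 22 mm wide; open, the fingers measure 114 mm over their backs; the gripper's body (76 mm by 85 mm) begins 54 mm behind the grasp point. The pads swing forward as they close: fully open they stand 13 mm farther back than shut.
Start: joints at [-1.326, 0.053, 1.613, -0, 1.476, -0.119], TCP at [222.387, -584.078, 404.704] pointing down, gripper open.
Joint ranges: [-3.01, 3.01], [-1.01, 2.22], [0.06, 2.58], [-1.02, 4.17], [0.09, 2.62], [-3.14, 3.14]. Speed limits (rad/s): [2.57, 2.57, 3.14, 3.14, 3.14, 3.14].

INTERFACE

Orientations are given as a unit quaternion [x, y, z, w].
In Python, from workcell import env gives the robot as it stands. Calls block until the motion is done:
- env.movep(position, orientation): joint-space move of the TCP to a pose.
- env.move_straight(position, speed=150, attitude=None, f_stop=None): straight line of the TCP; attitude=None keeps the orientation; speed is the mean speed in mm/s. With f_stop (N) it stops when the force on the tool has changed by that much, and returns True; else False.
- env.move_joints(angles): joint-space move.
- env.gripper_open() and env.clamp(): open the fingers fully, or close them until they stop; the grip force is fixed at half the most.
- env.hold(seconds).
- env.solve_ik(position, orientation): joint angles nearest the present ones, or None.
- env.snapshot(name): name is "side" or "top"; returns the picture (480x640x3 uint8, blue, green, red); there is no depth.
- env.camera_info(name): a dict with "fovy" (degrees; the focal length in pixels is half the picture's height over the tangent of half this angle, whatever the lens; pixels are square), "cx", "cy" (the principal point, pixels), "eye" and "attitude" of the camera in the world. Camera axes: x right, y down, z forward; pixel columns grow to the right and rows downward; lengths in mm; the calibration is good to about 2 mm. A picture is of the moment at which its call begins. camera_info takes no time and is no camera call.
A pose or a line that the arm cannot do raises env.IKError and nothing moves.
- env.finish_job(): hands the job in; it is judged then, once.
Readings, each from a call of its own:
- env.read_clock(): time.
- env.read_q(): joint angles.
- env.read_qvel(): joint speeds.
- env.read_joint_efforts(): joint torques, N m.
- env.read_tcp_pos(): TCP position.
- env.read_orientation(): TCP orientation.
- env.read_wrist_force(): force on the tool from outside, world axes, zero at the start.
- env.read_wrist_torque(): the same for the moment, N m.
- env.read_gripper_width(): opening from 0.0 (shut) to 1.0 (fully open).
- env.read_gripper_force(): force on a finger pad.
Only numpy, scipy, OpenCV 4.12 (cv2) and the standard library are available. Lean on these libraries where they do the work, as an engineer would, in place of code of your own. Each camera call takes 0.05 s, during which the arm holds its last target. There are 200 camera calls.

## Working session

There is one attempt and no reset: what is moved stays moved. The work goes in short steps, each a Python script; the robot and the scene stay as the last script left them, time stands still between calls to the robot, and variables do not carry over. Pictures are saved under pics/ and viewed, at most 10 in all, crops included, and the job is handed in when it is done.

```bash
mkdir -p pics; ls
python3 - <<'E'
from workcell import env
import cv2
for n in("side","top"):
    cv2.imwrite(f"pics/{n}0.png",env.snapshot(n)); print(n,env.camera_info(n))
print(env.read_orientation(),env.read_clock())
E
```

```text
pics
workcell.py
side {'fovy': 55.26543382432902, 'cx': 321.6986347438394, 'cy': 237.6215230861489, 'eye': array([1046.76963802,  -90.24098275,  671.16763345]), 'attitude': array([ 0.75011713,  0.46130079, -0.25777091, -0.39759279])}
top {'fovy': 42.515001608189884, 'cx': 318.6098060570182, 'cy': 234.21624942847737, 'eye': array([ 225.19845334,  193.60062235, 1123.9902483 ]), 'attitude': array([ 0.74454829, -0.65900059,  0.07174735, -0.07885671])}
[ 9.83505924e-01  1.80873449e-01 -5.48757129e-05 -9.43430343e-04] 0.1
```

View pics/side0.png

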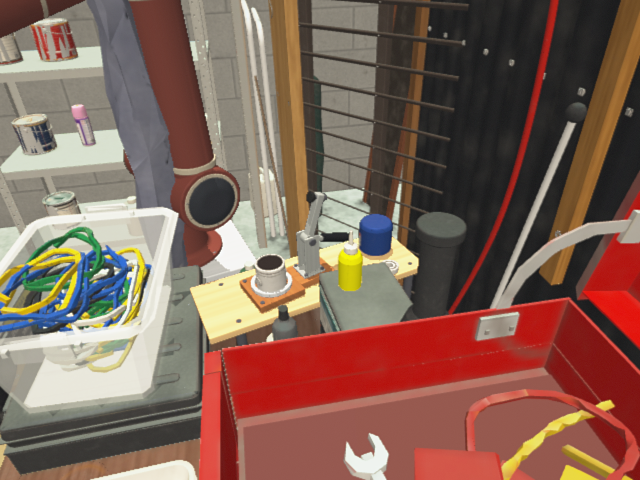

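View pics/top0.png

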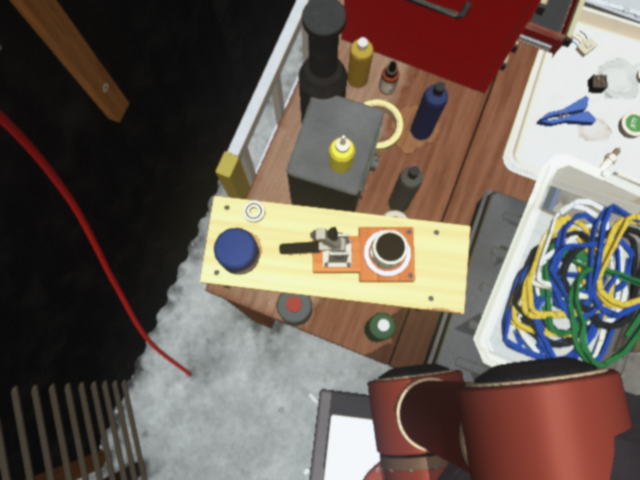

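The side view shows the piston at about (270,272), the clamp at (312,235) and the filter at (375,235). The top view shows the piston at (388,250), the bracket at (338,250), the handle end at (282,248) and the charger with a bottle at (342,150). I'll zoom in for detail.

Run:
```python
import cv2,numpy as np
t=cv2.imread("pics/top0.png")[210:300,270:430]; s=cv2.imread("pics/side0.png")[185:310,230:370]
a=cv2.resize(t,None,fx=5,fy=5,interpolation=cv2.INTER_CUBIC);cv2.imwrite("pics/topz.png",a)
cv2.imwrite("pics/sidez.png",cv2.resize(s,None,fx=4.6,fy=4.6,interpolation=cv2.INTER_CUBIC))
```

```text
(no output)
```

View pics/topz.png

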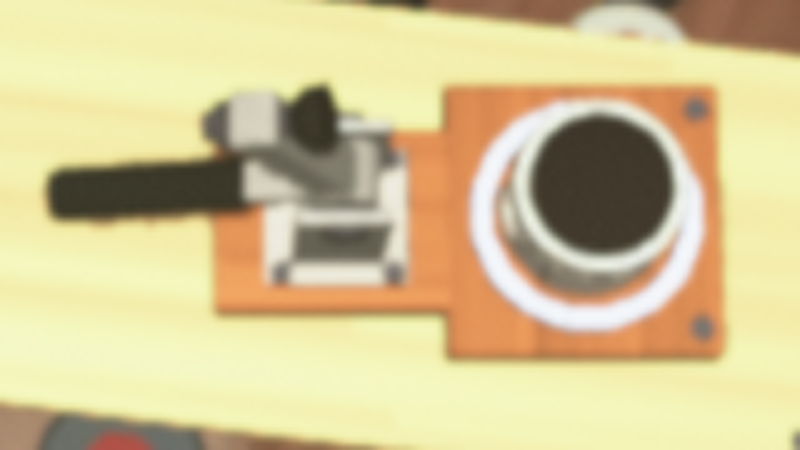

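View pics/sidez.png

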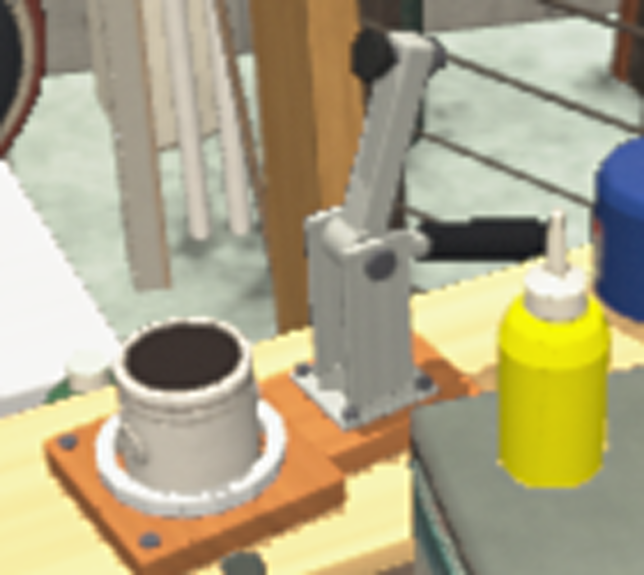

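The zooms show the dark crown disc at zoom-top (602,186) and zoom-side (187,355), the ring and the orange board corners clearly. The pad is at the arm tip and the handle points left in the top view. Now I'll measure.

```bash
cat > h.py <<'E'
import numpy as np,cv2
from workcell import env
from scipy.spatial.transform import Rotation as R
def ray(n,px):
    c=env.camera_info(n); f=240/np.tan(np.radians(c["fovy"]/2))
    d=R.from_quat(c["attitude"]).apply([(px[0]-c["cx"])/f,(px[1]-c["cy"])/f,1]); return c["eye"],d/np.linalg.norm(d)
def plane(n,px,z): o,d=ray(n,px); return o+d*(z-o[2])/d[2]
def tri(p,q):
    a,d=ray("top",p); b,e=ray("side",q)
    s=np.linalg.lstsq(np.c_[d,-e],b-a,rcond=None)[0]; P,Q=a+s[0]*d,b+s[1]*e
    return (P+Q)/2,np.linalg.norm(P-Q)
def blob(n,img,roi,mask):
    x0,y0,x1,y1=roi; m=mask(img[y0:y1,x0:x1].astype(int)).astype(np.uint8)
    c=max(cv2.findContours(m,0,2)[0],key=cv2.contourArea); return c.reshape(-1,2)+[x0,y0]
E
python3 - <<'E'
from h import *
np.set_printoptions(precision=1,suppress=True)
t=cv2.imread("pics/top0.png");s=cv2.imread("pics/side0.png")
dk=lambda i:i.max(2)<110
ct=blob("top",t,(365,225,415,270),dk); cs=blob("side",s,(250,250,290,272),dk)
et,es=cv2.fitEllipse(ct),cv2.fitEllipse(cs); print(et,es)
print("crown",tri(et[0],es[0]))
org=lambda i:(i[...,2]-i[...,0]>90)&(i[...,2]-i[...,1]>45)
x0=[(444,86),(718,88),(721,356),(445,358),(214,314),(214,131)]
b=blob("top",t,(300,215,425,290),org); hull=cv2.convexHull(b.astype(np.int32)).reshape(-1,2)
print("hull",cv2.approxPolyDP(hull.reshape(-1,1,2),2,True).reshape(-1,2).tolist())
for p in x0: print("board",plane("top",(p[0]/5+270-.4,p[1]/5+210-.4),145))
# side board corners, triangulated: near-left, near(front) corners
f=lambda x,y:(x/4.6+230-.4,y/4.6+185-.4)
g=lambda x,y:(x/5+270-.4,y/5+210-.4)
print("corner right-far",tri(g(718,88),f(150,562)),"right-near",tri(g(721,356),f(47,448)),"left-far",tri(g(444,86),f(345,482)))
print("ring c",tri(g(588,215),f(191,455)))
print("handle end",tri(g(50,195),f(548,238)))
print("armtip pad face",tri(g(313,120),f(372,53)))
for n,p in(("filter",(236,250)),("bearing",(254,211))): print(n,plane("top",p,197 if n=="filter" else 141))
for p in((214,198),(470,226),(466,312),(201,283)): print("riser",plane("top",p,130))
for p in((322,97),(382,110),(290,185),(300,190),(342,140),(340,160)): print("charger/bottle",plane("top",p,200))
E
```

```text
((389.9014892578125, 246.53895568847656), (26.080930709838867, 26.920392990112305), 125.51172637939453) ((269.26727294921875, 262.1968994140625), (13.462122917175293, 23.869159698486328), 84.49210357666016)
crown (array([420.1, 104.5, 193.3]), np.float64(0.6575074053492724))
hull [[412, 228], [413, 280], [364, 281], [313, 271], [313, 253], [360, 227]]
board [456.5 153.7 145. ]
board [466.7  65.  145. ]
board [379.2  56.3 145. ]
board [367.9 143.8 145. ]
board [373.  218.8 145. ]
board [432.5 226.2 145. ]
corner right-far (array([468. ,  66.9, 142.7]), np.float64(4.651591929081187)) right-near (array([380.5,  56.1, 138.4]), np.float64(1.606232403884083)) left-far (array([457.7, 153.6, 140.2]), np.float64(0.18498181208298473))
ring c (array([419.8, 103.6, 145.3]), np.float64(1.35427848525816))
handle end (array([398.8, 274.5, 182.7]), np.float64(3.194332422746135))
armtip pad face (array([407.1, 194.6, 295.4]), np.float64(0.12408102639036946))
filter [385.2 337.6 197. ]
bearing [463.  326.7 141. ]
riser [479.7 397.7 130. ]
riser [483.9 -30.1 130. ]
riser [341.5 -33.6 130. ]
riser [336.1 396.2 130. ]
charger/bottle [649.6 237.2 200. ]
charger/bottle [639.1 139.  200. ]
charger/bottle [497. 269. 200.]
charger/bottle [490.9 252.5 200. ]
charger/bottle [580.7 196.9 200. ]
charger/bottle [547.2 196.3 200. ]
```

```bash
cat >> h.py <<'E'
O=np.array([419.4,104.3,130.]); u=np.array([-.121,.9926,0])
def jig(x,z,o=O): return o+u*x+[0,0,z-130]      # world point at jig x, world height z
def quat(s): X=s*u; Z=np.array([0,0,-1.]); return R.from_matrix(np.c_[X,np.cross(Z,X),Z]).as_quat()
E
python3 - <<'E'
from h import *
np.set_printoptions(precision=2,suppress=True)
p=env.read_tcp_pos()
print(p)
c={s:env.solve_ik(jig(142,560),quat(s)) for s in(1,-1)}; print(c)
s=min((s for s in c if c[s] is not None),key=lambda s:abs(c[s][5])); open("s.txt","w").write(str(s))
for x,z in((142,436),(35,436),(155,436)): print(env.solve_ik(jig(x,z),quat(s)))
env.move_straight([p[0],p[1],560],250); env.clamp()
env.movep(jig(142,560),quat(s)); print(env.read_tcp_pos(),env.read_wrist_force(),env.read_clock())
env.move_straight(jig(142,436),120); print(env.read_wrist_force())
cv2.imwrite("pics/s1.png",cv2.resize(env.snapshot("side")[100:350,180:480],None,fx=2,fy=2))
E
```

```text
[ 222.33 -583.86  403.56]
{1: array([ 0.39, -0.36,  1.73, -0.  ,  1.77,  0.27]), -1: array([ 0.39, -0.36,  1.73, -0.  ,  1.77, -2.87])}
[ 0.39 -0.35  1.92 -0.    1.57  0.27]
[ 0.15 -0.44  1.99 -0.    1.59  0.03]
[ 0.42 -0.33  1.91 -0.    1.57  0.29]
[402.59 244.84 559.93] [ 0.96  0.32 -0.83] 4.6167
[-0.12  0.17 -0.09]
```

View pics/s1.png

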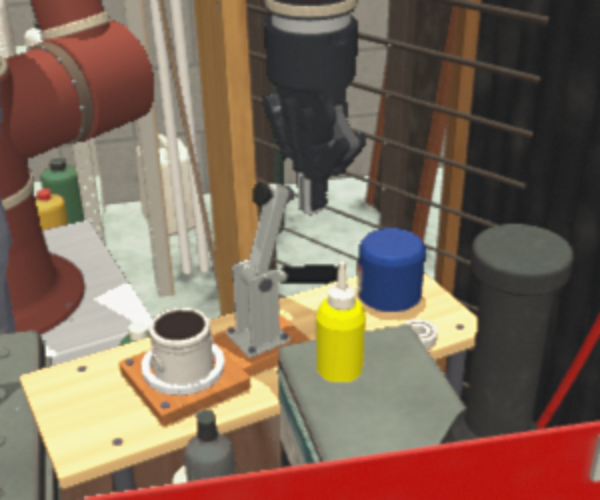

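The closed fingertip, at (312,210), stands just behind the arm tip at (275,190), level with its upper half. Now I'll push.

Run:
```python
from h import *
np.set_printoptions(precision=2,suppress=True)
print(env.move_straight(jig(36,436),70,f_stop=25),env.read_tcp_pos(),env.read_wrist_force(),env.read_clock())
env.hold(1.2); print(env.read_wrist_force(),env.read_clock())
cv2.imwrite("pics/s2.png",cv2.resize(env.snapshot("side")[100:350,180:480],None,fx=2,fy=2))
```

```text
False [415.03 140.25 436.03] [-1.43 -0.32 -0.87] 7.5167
[0.12 0.02 0.84] 8.7167
```

View pics/s2.png

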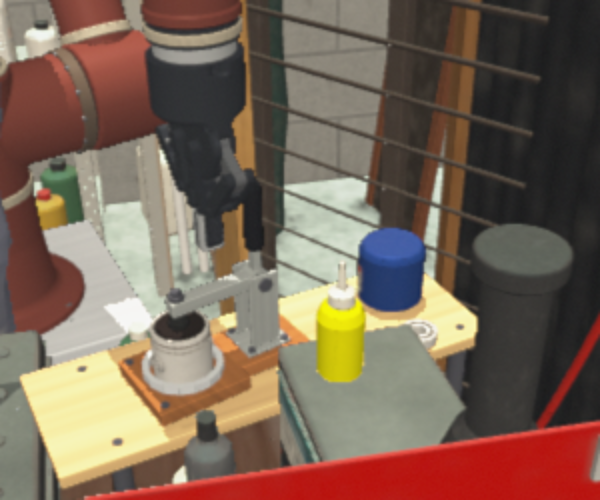

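The clamp is closed: the pad is on the crown at (180,318) and the handle is upright at (253,210). The wrist force is near zero, so nothing holds it up. Next I'll push the handle back.

Run:
```python
from h import *
np.set_printoptions(precision=2,suppress=True)
print(env.move_straight(jig(150,436),70,f_stop=25),env.read_tcp_pos(),env.read_wrist_force(),env.read_clock())
env.hold(.5); print(env.read_wrist_force(),env.read_clock())
cv2.imwrite("pics/s3.png",cv2.resize(env.snapshot("side")[100:350,180:480],None,fx=2,fy=2))
```

```text
False [401.32 252.95 436.03] [ 0.24 -0.52  0.75] 10.5417
[ 0.47 -0.69 -0.51] 11.0417
```

View pics/s3.png

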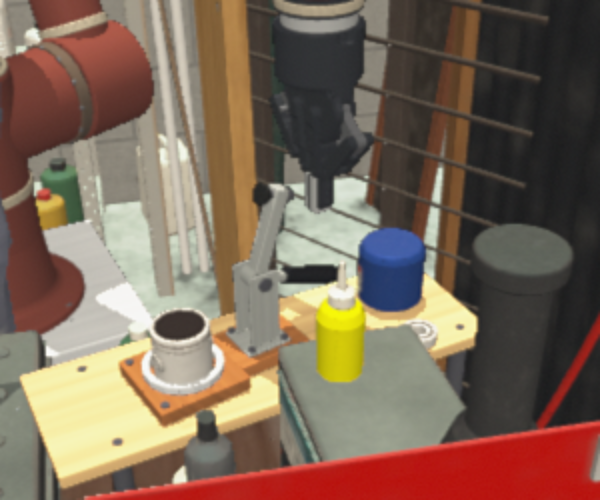

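Clamp is back at its open stop, with the arm leaning back from (265,280) to (275,190) and the piston still in its ring. I'll re-measure the crown and go for the grasp.

Run:
```python
from h import *
np.set_printoptions(precision=2,suppress=True)
s=1; env.move_straight(jig(150,500),150)
t,sd=env.snapshot("top"),env.snapshot("side"); dk=lambda i:i.max(2)<110
et=cv2.fitEllipse(blob("top",t,(365,225,415,270),dk)); es=cv2.fitEllipse(blob("side",sd,(250,250,290,272),dk))
c,e=tri(et[0],es[0]); print(et,es,c,e)
if e<3 and np.hypot(*(c[:2]-[420,104.4]))<4 and abs(c[2]-194)<4:
    env.move_straight([c[0],c[1],500],150); env.gripper_open()
    env.move_straight([c[0],c[1],c[2]+140],100,f_stop=12); print(env.read_tcp_pos(),env.read_wrist_force())
    env.clamp(); env.hold(.3)
    print(env.read_gripper_width(),env.read_gripper_force(),env.read_wrist_force(),env.read_wrist_torque(),env.read_clock())
    cv2.imwrite("pics/s4.png",cv2.resize(env.snapshot("side")[100:350,180:480],None,fx=2,fy=2))
```

```text
((389.88671875, 246.4411163330078), (25.814176559448242, 26.538516998291016), 121.03217315673828) ((269.26727294921875, 262.1968994140625), (13.462122917175293, 23.869159698486328), 84.49210357666016) [420.26 104.54 193.34] 0.5748795900568462
[420.49 104.56 334.07] [ 0.11  0.47 -0.73]
0.6018537239587708 64.07498526619747 [ 0.05 -0.13  5.31] [ 0.06  0.09 -0.02] 16.225
```

View pics/s4.png

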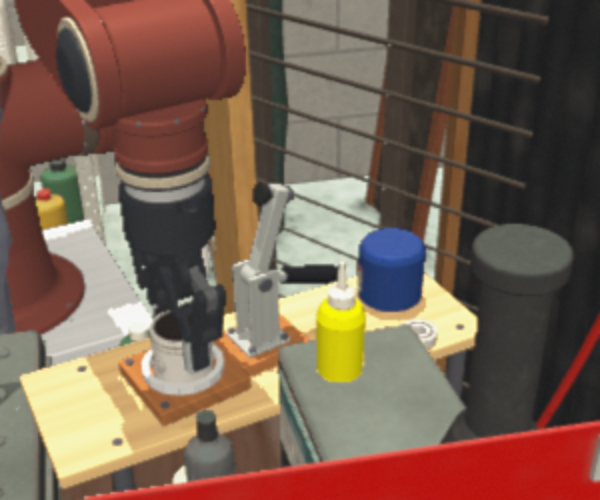

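The fingers hold the piston at (185,345), with the tips just above the ring; the grip reads 64 N. Lifting now.

Run:
```python
from h import *
np.set_printoptions(precision=2,suppress=True)
p=env.read_tcp_pos()
print(env.move_straight([p[0],p[1],p[2]+100],50,f_stop=20)); env.hold(1)
print(env.read_tcp_pos(),env.read_gripper_width(),env.read_gripper_force(),env.read_wrist_force(),env.read_clock())
cv2.imwrite("pics/s5.png",cv2.resize(env.snapshot("side")[100:350,180:480],None,fx=2,fy=2))
```

```text
False
[420.51 104.57 434.07] 0.6058371182856862 63.307706525529284 [-0.6  -0.94 -1.81] 19.4417
```

View pics/s5.png

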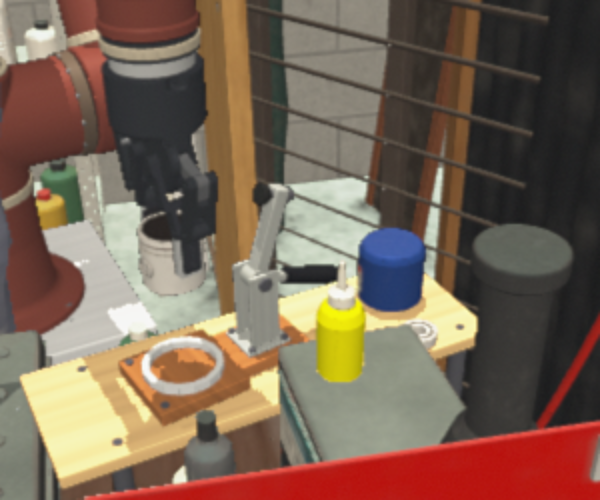

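The piston hangs upright at (172,255), well clear of the empty ring at (183,365). The clamp is open and the filter and bearing haven't moved.

```bash
python3 -c "
from workcell import env
print(env.finish_job())"
```

```text
the job is handed in; nothing more can be done
None
```

I handed the job in at about 19.5 s: the clamp went over onto the crown and back to its open stop, and the piston is held upright about 10 cm above the board, with the filter and bearing untouched. No verdict came back.

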